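# Zero the kitchen scale with the pot on it

## Robot

A 7-joint arm with a two-finger parallel gripper is mounted at the origin on the work surface. World frame = base frame: x ahead of the robot, y to its left, z up, the work surface at z = 0. Lengths are in mm, angles in rad, forces in N, time in s.
With the tool pointing down it reaches from about 425 to 875 mm from the base axis. Payload 8.4 kg.
Tool frame: the origin (TCP) lies where the fingers leave the gripper's body, on its centre line; the fingertips stand 73 mm ahead of it and the grasp point (between the pads) lies 54 mm ahead of it; z points along the fingers, y is the direction in which the jaws open and shut (so a half turn about z gives the same grasp; the last joint's range is limited). The gripper opens to 85 mm and grips with 20 to 120 N. Pads are 22 mm wide; open, the fingers measure 114 mm over their backs; the gripper's body (76 mm by 85 mm) begins 54 mm behind the grasp point. The pads swing forward as they close: fully open they stand 13 mm farther back than shut.
Start: joints at [1.182, 0.333, 0.04, 1.465, -0.013, 1.343, -0.059], TCP at [185.723, -622.876, 303.908] pointing down, gripper open.
Joint ranges: [-2.58, 2.58], [-0.38, 2.09], [-1.3, 1.39], [0.25, 2.4], [-1.5, 4.64], [0.08, 2.09], [-2.65, 2.65]. Speed limits (rad/s): [2.22, 2.22, 2.79, 2.79, 3.14, 3.14, 3.14].

## Interface

Orientations are given as [roll, pitch, yaw] about the fixed x, y, z axes, in that order (R = Rz(yaw) Ry(pitch) Rx(roll)).
In Python, from bench import sense, get_image, camera_model, sign_off gives the robot as it stands.
- The arm moves only by the shell command python3 -m handwheel 'ROWS' [FORCE]. ROWS is JSON, a list of rows, each an object of numbers: "x", "y", "z": the shift along the tool's x, y, z in mm; "ax", "ay", "az": the turn, a rotation vector about the tool's x, y, z in rad; "claw": the closure, from 0 (fully open) to 1 (shut). A call has 1 to 20 rows; each row is the pose to reach, as a shift and turn from the pose commanded when the call began, along the tool's axes at that moment; what a row does not reach only later rows make up. A row lasts 1/8 s, in which the tool goes at most 62.5 mm and 10.7 degrees, less where a joint would pass 70% of its speed; a pose out of reach is approached as far as the arm can. A call with a gripper value outside its range is refused whole. The fingers move at their own pace and stop on an object; FORCE is the grip in N (left out, the last holds). Time passes only in rows, so rows that repeat a pose let the fingers close. It gives the time, the measured TCP pose, the force and the opening at its end, in the units of the state.
- sense(): the state, without advancing time (a new reading comes with each control period).
- get_image(name): name is "scene" or "top" or "wrist"; returns the picture (420x560x3 uint8, red, green, blue); there is no depth.
- camera_model(name): a dict with "fx", "fy", "cx", "cy" (pixels), "k1" (the pictures are not rectified: a ray, as slopes to the right and down, at radius r is drawn at 1 + k1 r^2 times it, then the intrinsics apply), "xyz" and "rotation" of the camera in the world. Camera axes: x right, y down, z forward; pixel columns grow to the right and rows downward; lengths in mm; the calibration is good to about 2 mm. A picture is of the moment at which its call begins: read the wrist's pose just before it. camera_model takes no time and is no camera call; for the wrist camera it gives the pose at the moment of the call.
- sign_off(): hands the job in, once; it reports no verdict.
The state is a dict: "clock": time; "joint_positions": joint angles; "joint_vel": joint speeds; "tau": joint torques, N m; "eef_pos": TCP position; "tool_rot": TCP orientation; "ft_force": force on the tool from outside, world axes, zero at the start; "moment": the same for the moment, N m; "grip_width": opening from 0.0 (shut) to 1.0 (fully open).
Only numpy, scipy, OpenCV 4.12 (cv2) and the standard library are available. Lean on these libraries where they do the work, as an engineer would, in place of code of your own. Each camera call takes 0.05 s, during which the arm holds its last target. There are 200 camera calls.

## Task

Zero the kitchen scale for the empty, open-topped white pot: set the pot gently upright on the scale's round steel platform and turn the black zero knob until the zero mark of the dial lies exactly at the pointer's tip with the pot standing there, ready for weighing into it. Leave the pot and the knob released, and leave the shaker, the bottle and the two lidded jars standing where they are.

Things in the scene. Friction and masses are not known exactly. Their poses are not given: they have to be found in the camera images.
- scale: Mechanical kitchen scale, a fixed white housing 180 mm (its x) by 300 mm (its y); origin at the centre of its underside, z up. Its +y half, 76 mm high, carries the steel platform; its -y half slopes down by 15 degrees towards -y and bears the round dial under a clear cover (the pointer cannot be touched). The zero knob stands at the outer -x corner of this half.
- platform_top (a point): Centre of the upper face of the round flat steel platform, 140 mm across, 104 mm above the table when empty. The platform sinks on its spring under load, 10 mm per kg (at most 18 mm), and the pointer turns clockwise by 150 degrees per kg.
- knob_grip (a point): On the axis of the zero knob, at the height to grip, 83 mm above the table. The knob is a round black fluted knob, 43 to 45 mm across and 36 mm high (from 59 to 95 mm above the table, the white boss of 50 mm diameter below it reaches 57 mm), its axis upright. It can be gripped across in any direction.
- knob (a joint): Angle of the zero knob, rad, growing clockwise seen from above; range -2.5 to 4.0. It turns with a light friction (0.05 N m) and stays where it is left. Each radian turns the dial plate with its zero mark by half a radian in the same sense; the pointer is not moved by it.
- dial_center (a point): Centre of the round white dial (140 mm across), on the axis of the pointer and of the dial plate; the dial's plane is the sloping panel, its normal tilted 15 degrees from upright towards the scale's -y.
- zero_mark (a point): Inner end of the zero mark, a broad black T-shaped stroke near the edge of the white dial plate, 53 mm from the dial's centre: the pointer's tip must rest here. The plate turns with the zero knob only. Finer graduations run clockwise from the mark, 4 degrees apart; the sector before it is blank.
- pointer_tip (a point): Tip of the black pointer above the dial plate, 53 mm from the dial's centre. Unloaded it points to the scale's +y (towards the platform); a load on the platform turns it clockwise and it settles within about half a second. The pot drives it 25 to 60 degrees round.
- pot_center (a point): Centre of the empty white ceramic pot, half-way up: a plain open-topped round pot with straight sides, without handle or lid, 66 mm across, 85 mm high, 4 mm wall, about 170 to 380 g. Stands upright on the table.
- shaker_center (a point): Bystander: white icing-sugar shaker with a perforated metal dome and a side handle, 78 mm across (103 mm with the handle), 115 mm high; the point is half-way up its axis. Leave it standing where it is.
- bottle_center (a point): Bystander: white closed plastic bottle of sugar pearls, 58 mm across, 125 mm high; the point is half-way up. Leave it standing where it is.
- jar_center (a point): Bystander: glass jar with a white lid, 68 mm across, 80 mm high; the point is half-way up. Leave it standing where it is.
- glitter_center (a point): Bystander: small clear jar with a steel lid, 42 mm across, 62 mm high, standing on the table beside the knob's corner of the scale (its axis 75 mm or more from the knob's axis); the point is half-way up. Leave it standing where it is.
Mind the look-alikes: they are no part of the job. Leave any blue or green look-alike of the part that bears pot_center alone.

How it is judged:
By the outcome, as a careful person would: the job done as asked, in the order asked, and still so for the second after the job is handed in, with the robot touching nothing.
It also fails if it takes over 67 s, if anything falls off the work surface, if the arm or the gripper's body presses on something with over 40 N, if the wrist force passes 120 N, or if a joint passes its speed limit or range.

## Working session

There is one attempt and no reset: what is moved stays moved. The work goes in short steps, Python scripts to look and compute and a shell command to move; the robot and the scene stay as the last step left them, time stands still between calls to the robot, and variables do not carry over. Pictures are saved under pics/ and viewed, about 8 in all and at most 12, crops included, and the job is handed in when it is done.

```bash
mkdir -p pics; ls; cat > h.py <<'E'
import numpy as np, cv2
from bench import sense,get_image,camera_model
def save(n,f):
    m=camera_model(n); im=get_image(n); cv2.imwrite('pics/'+f,im[:,:,::-1]); return im,m
def ray(m,u,v):
    K=np.array([[m['fx'],0,m['cx']],[0,m['fy'],m['cy']],[0,0,1.]])
    p=cv2.undistortPoints(np.array([[[u,v]]],float),K,np.array([m['k1'],0,0,0.]))[0,0]
    d=np.array(m['rotation'])@np.array([p[0],p[1],1]); return np.array(m['xyz'],float),d/np.linalg.norm(d)
def atz(m,u,v,z):
    o,d=ray(m,u,v); return o+d*(z-o[2])/d[2]
def tri(rs):
    A=0;b=0
    for o,d in rs:
        P=np.eye(3)-np.outer(d,d);A=A+P;b=b+P@o
    return np.linalg.solve(A,b)
def proj(m,p):
    c=np.array(m['rotation']).T@(np.array(p,float)-m['xyz']); s=c[:2]/c[2]; r=s@s
    s=s*(1+m['k1']*r); return [m['fx']*s[0]+m['cx'],m['fy']*s[1]+m['cy']]
E
python3 - <<'E'
from h import *
a,m1=save('top','top.png');b,m2=save('scene','scene.png')
print(m1,m2,sense(),camera_model('wrist'))
E
```

```text
pics
{'fx': 407.2759716541399, 'fy': 407.2759716541399, 'cx': 278.8582356693878, 'cy': 203.77287278335191, 'k1': 0.03065950357669079, 'xyz': array([ 450.00619369,  -83.48916668, 1067.28144718]), 'rotation': array([-3.04815978,  0.02917884, -1.57562057])} {'fx': 446.42716888540883, 'fy': 446.42716888540883, 'cx': 286.11932158745014, 'cy': 209.8895706968976, 'k1': -0.004501824139724399, 'xyz': array([1225.25837111,  571.30795472,  800.20971998]), 'rotation': array([-2.21397795, -0.02258018,  2.33511372])} {'clock': 0.1, 'joint_positions': array([ 1.18179377,  0.33385624,  0.03986883,  1.46616903, -0.01342268,
        1.34330483, -0.05848636]), 'joint_vel': array([-6.43822926e-04, -2.75552471e-03,  1.94239493e-03, -1.05185794e-03,
       -9.10144249e-05,  5.35651375e-04,  7.89284572e-04]), 'tau': array([ 4.40579111e-03, -6.60021043e+01,  1.37024302e+00, -4.06471324e+01,
        1.69866672e-02,  8.90099007e-03,  4.94798442e-06]), 'eef_pos': array([ 185.65135432, -622.6079021 ,  303.10647265]), 'tool_rot': array([-3.14012301e+00,  7.51485239e-05,  2.89799933e-01]), 'ft_force': array([ 1.32722948, -0.3150331 , -0.7920702 ]), 'moment': array([ 0.01181995,  0.03763392, -0.04608264]), 'grip_width': 0.9978035251619246} {'fx': 326.1814113071037, 'fy': 326.1814113071037, 'cx': 277.5103500445187, 'cy': 206.2025384558526, 'k1': -0.04648737867897244, 'xyz': array([ 249.69267236, -605.03458331,  373.44968111]), 'rotation': array([ 2.87188091e+00,  7.15268127e-04, -1.28062417e+00])}
```

View pics/top.png

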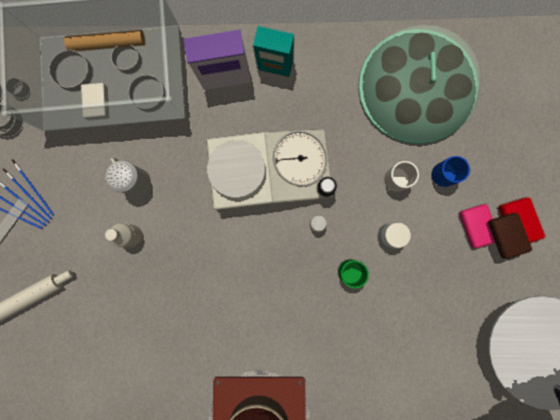

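View pics/scene.png

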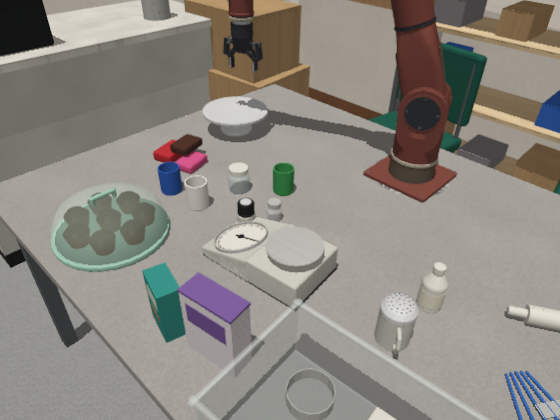

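The top view shows the white pot's rim at about (404,174), with blue at (452,170) and green at (353,273). The platform is at (237,168), the dial at (299,158), the knob at (327,186) and the glitter jar at (318,225). The scene view shows the pot at (197,183), the knob at (246,205) and the platform at (294,246).

```bash
sed -i "s/^def ray/from scipy.spatial.transform import Rotation as R\ndef ray/; s/    m=camera_model(n); im/    m=cm(n); im/" h.py; cat >> h.py <<'E'
def cm(n):
    m=camera_model(n); m['rotation']=R.from_euler('xyz',m['rotation']).as_matrix(); return m
E
python3 - <<'E'
from h import *
a,b=cm('top'),cm('scene')
for n,p,q,z in [('pot',(404,174),(197,183),85),('knob',(327,185.5),(246,203),95),('plat',(237,168),(294,247),104),('dial',(299,158),(241,237),70),('jar',(397,235.5),(238.5,170),80),('glit',(318.5,224.5),(274,203),62)]:
    print(n,tri([ray(a,*p),ray(b,*q)]).round(),atz(a,*p,z).round(),atz(b,*q,z).round())
T=sense();Rt=R.from_euler('xyz',T['tool_rot']).as_matrix();print(Rt.round(3))
w=cm('wrist');print('cam in tool',Rt.T@(w['xyz']-T['eef_pos']),(Rt.T@w['rotation']).round(3))
im=cv2.imread('pics/top.png');c=im[110:250,190:430];cv2.imwrite('pics/c1.png',cv2.resize(c,None,fx=3.3,fy=3.3,interpolation=cv2.INTER_CUBIC))
E
```

```text
pot [ 611. -357.   79.] [ 612. -357.   85.] [ 615. -347.   85.]
knob [ 585. -171.   90.] [ 584. -171.   95.] [ 589. -165.   95.]
plat [629.  46.  96.] [628.  44. 104.] [635.  53. 104.]
dial [ 661. -106.   54.] [ 657. -105.   70.] [673. -92.  70.]
jar [ 464. -340.   67.] [ 464. -337.   80.] [ 478. -324.   80.]
glit [ 493. -153.   52.] [ 492. -152.   62.] [ 504. -145.   62.]
[[ 0.958  0.286 -0.   ]
 [ 0.286 -0.958  0.001]
 [-0.    -0.001 -1.   ]]
cam in tool [ 66.38733745   1.35656112 -70.3502672 ] [[ 0.    -0.964 -0.266]
 [ 1.     0.     0.001]
 [-0.001 -0.266  0.964]]
```

View pics/c1.png

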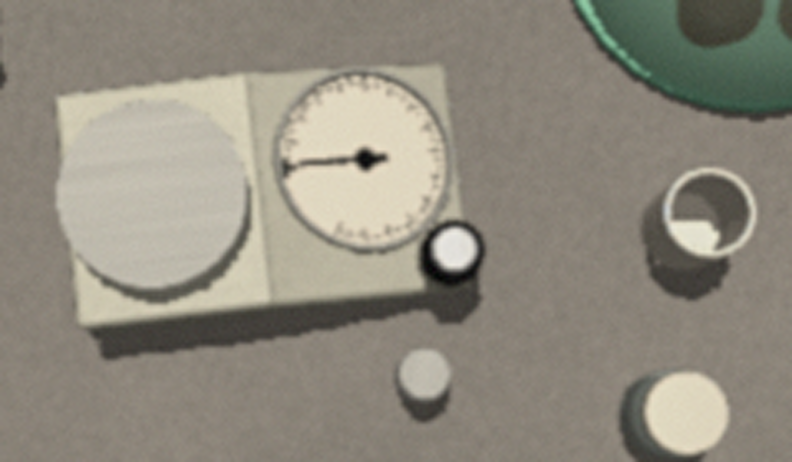

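```bash
python3 -m handwheel '[{"x":62,"y":-17},{"x":122,"y":-33},{"x":182,"y":-50},{"x":242,"y":-66},{"x":302,"y":-83},{"x":362,"y":-99},{"x":422,"y":-125},{"x":422,"y":-132},{"x":422,"y":-132},{"x":422,"y":-132},{"x":422,"y":-132},{"x":422,"y":-132}]' && python3 - <<'E'
from h import *
import pickle
a,m=save('wrist','w1.png');pickle.dump(m,open('w1.pk','wb'));print(sense()['eef_pos'],sense()['tool_rot'],proj(m,[612,-357,85]))
E
python3 -m handwheel '[{"x":62,"z":30},{"x":62,"z":60},{"x":62,"z":60},{"x":62,"z":60},{"x":62,"z":60}]' && python3 - <<'E'
from h import *
import pickle
a,m=save('wrist','w2.png');pickle.dump(m,open('w2.pk','wb'));print(sense()['eef_pos'],sense()['tool_rot'],proj(m,[612,-357,85]),sense()['joint_positions'])
i=np.hstack([cv2.imread('pics/w1.png'),cv2.imread('pics/w2.png')[:,:]]);cv2.imwrite('pics/w12.png',cv2.resize(i,(800,300),interpolation=cv2.INTER_AREA))
E
```

```text
$[0]: bad value
$[0]: bad value
```

```bash
python3 -m handwheel '[{"x":62,"y":-17,"z":0,"ax":0,"ay":0,"az":0,"claw":0}]'; python3 -m handwheel --help | head -20
```

```text
clock: 0.22
eef_pos: [233.9, -592.0, 303.1]
tool_rot: [-3.141, 0.003, 0.28]
ft_force: [1.4, -0.9, 0.6]
grip_width: 0.999invalid input: not JSON, or not a number
```

```bash
python3 -m handwheel '[{"x":60,"y":-17,"z":0,"ax":0,"ay":0,"az":0,"claw":0},{"x":120,"y":-34,"z":0,"ax":0,"ay":0,"az":0,"claw":0},{"x":180,"y":-50,"z":0,"ax":0,"ay":0,"az":0,"claw":0},{"x":240,"y":-70,"z":0,"ax":0,"ay":0,"az":0,"claw":0},{"x":300,"y":-90,"z":0,"ax":0,"ay":0,"az":0,"claw":0},{"x":360,"y":-115,"z":0,"ax":0,"ay":0,"az":0,"claw":0},{"x":360,"y":-115,"z":0,"ax":0,"ay":0,"az":0,"claw":0},{"x":360,"y":-115,"z":0,"ax":0,"ay":0,"az":0,"claw":0},{"x":360,"y":-115,"z":0,"ax":0,"ay":0,"az":0,"claw":0}]' && python3 - <<'E'
from h import *
import pickle
a,m=save('wrist','w1.png');pickle.dump(m,open('w1.pk','wb'));print(sense()['eef_pos'],sense()['tool_rot'],proj(m,[612,-357,85]))
E
python3 -m handwheel '[{"x":40,"y":0,"z":30,"ax":0,"ay":0,"az":0,"claw":0},{"x":62,"y":0,"z":60,"ax":0,"ay":0,"az":0,"claw":0},{"x":62,"y":0,"z":60,"ax":0,"ay":0,"az":0,"claw":0},{"x":62,"y":0,"z":60,"ax":0,"ay":0,"az":0,"claw":0}]' && python3 - <<'E'
from h import *
import pickle
a,m=save('wrist','w2.png');pickle.dump(m,open('w2.pk','wb'));print(sense()['eef_pos'],sense()['tool_rot'],proj(m,[612,-357,85]),sense()['joint_positions'])
i=np.hstack([cv2.imread('pics/w1.png'),cv2.imread('pics/w2.png')[:,:]]);cv2.imwrite('pics/w12.png',cv2.resize(i,(800,300),interpolation=cv2.INTER_AREA))
E
```

```text
clock: 1.35
eef_pos: [549.5, -378.5, 303.8]
tool_rot: [3.141, 0.001, 0.287]
ft_force: [-0.4, 0.8, -0.4]
grip_width: 0.999
[ 549.47399814 -378.45883668  303.87841027] [3.14122526e+00 7.72009398e-04 2.86991652e-01] [np.float64(272.22052153377257), np.float64(116.51199428754457)]
clock: 1.9
eef_pos: [609.4, -360.6, 244.8]
tool_rot: [3.141, 0.0, 0.288]
ft_force: [-1.2, -0.4, 0.7]
grip_width: 0.995
[ 609.4780584  -360.77146632  245.42642293] [ 3.13978445e+00 -6.48236225e-04  2.87518148e-01] [np.float64(271.45261090378517), np.float64(205.20627507258445)] [ 0.59373719  0.49036198 -0.17590478  1.36884962  0.08688689  1.28813703
 -0.86922232]
```

View pics/w12.png

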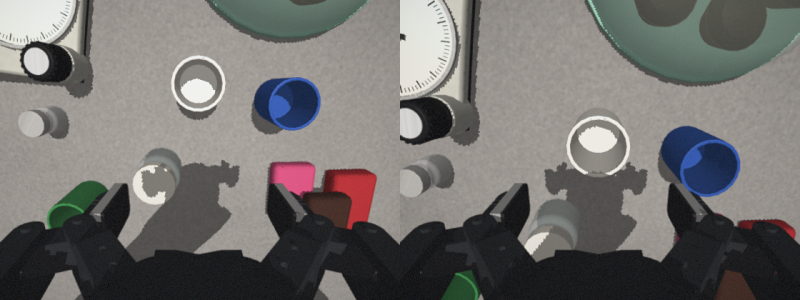

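The left half (w1) shows the pot rim centred at about (278,116) full scale. The right half (w2) shows it at about (278,206), with the blue cup to the right.

```bash
python3 - <<'E'
from h import *
import pickle
a,b=[pickle.load(open(f'w{i}.pk','rb')) for i in (1,2)]
def ell(f,box):
    im=cv2.imread('pics/'+f);x0,y0,x1,y1=box;c=im[y0:y1,x0:x1].astype(int)
    k=((c.min(2)>205)).astype(np.uint8)
    n,l,s,_=cv2.connectedComponentsWithStats(k)
    j=1+np.argmax(s[1:,2]*s[1:,3]);pts=cv2.findNonZero(cv2.convexHull(cv2.findNonZero((l==j).astype(np.uint8))) if 0 else (l==j).astype(np.uint8))
    h=cv2.convexHull(pts);e=cv2.fitEllipse(h);print(e,s[j]);return e[0][0]+x0,e[0][1]+y0
p=ell('w1.png',(225,60,330,170));q=ell('w2.png',(220,140,335,260));print(p,q)
print(tri([ray(a,*p),ray(b,*q)]),atz(a,*p,85),atz(b,*q,85))
print('knobtop',atz(a,51,87,95), 'glit',atz(a,48,170,62),'blue rim',atz(a,416,143,85))
T=cm('top');print('top pot',atz(T,405.2,174.5,85),'knob',atz(T,327.3,185.8,95),'plat',atz(T,236,169,104))
E
```

```text
((52.17049026489258, 56.416404724121094), (75.44923400878906, 77.62828063964844), 178.693115234375) [ 15  18  76  78 866]
((57.18581008911133, 64.57576751708984), (84.74785614013672, 88.34054565429688), 90.9743881225586) [ 13  22  89  83 955]
(277.1704902648926, 116.4164047241211) (277.1858100891113, 204.57576751708984)
[ 613.26987251 -361.02393694   83.51687651] [ 613.27849225 -361.04705401   85.        ] [ 613.64802967 -360.88492692   85.        ]
knobtop [ 584.55025011 -174.15832637   95.        ] glit [ 502.07870877 -158.23898523   62.        ] blue rim [ 626.81411796 -484.68928095   85.        ]
top pot [ 610.79004458 -360.24898869   85.        ] knob [ 583.71807361 -172.02480053   95.        ] plat [625.10590255  46.76501874 104.        ]
```

```bash
python3 -m handwheel '[{"x":4,"y":1.4,"z":20,"ax":0,"ay":0,"az":0,"claw":0},{"x":4,"y":1.4,"z":60,"ax":0,"ay":0,"az":0,"claw":0},{"x":4,"y":1.4,"z":100,"ax":0,"ay":0,"az":0,"claw":0},{"x":4,"y":1.4,"z":130,"ax":0,"ay":0,"az":0,"claw":0},{"x":4,"y":1.4,"z":138,"ax":0,"ay":0,"az":0,"claw":0},{"x":4,"y":1.4,"z":138,"ax":0,"ay":0,"az":0,"claw":0},{"x":4,"y":1.4,"z":138,"ax":0,"ay":0,"az":0,"claw":0.3},{"x":4,"y":1.4,"z":138,"ax":0,"ay":0,"az":0,"claw":0.4},{"x":4,"y":1.4,"z":138,"ax":0,"ay":0,"az":0,"claw":0.4},{"x":4,"y":1.4,"z":138,"ax":0,"ay":0,"az":0,"claw":0.4},{"x":4,"y":1.4,"z":138,"ax":0,"ay":0,"az":0,"claw":0.4}]' 30; python3 -m handwheel '[{"x":0,"y":0,"z":-10,"ax":0,"ay":0,"az":0,"claw":0.4},{"x":0,"y":0,"z":-30,"ax":0,"ay":0,"az":0,"claw":0.4},{"x":0,"y":0,"z":-70,"ax":0,"ay":0,"az":0,"claw":0.4},{"x":0,"y":0,"z":-120,"ax":0,"ay":0,"az":0,"claw":0.4},{"x":0,"y":0,"z":-150,"ax":0,"ay":0,"az":0,"claw":0.4},{"x":0,"y":0,"z":-160,"ax":0,"ay":0,"az":0,"claw":0.4},{"x":0,"y":0,"z":-160,"ax":0,"ay":0,"az":0,"claw":0.4}]'
```

```text
clock: 3.32
eef_pos: [615.3, -359.7, 107.9]
tool_rot: [3.14, -0.002, 0.29]
ft_force: [-1.0, 0.1, 6.0]
grip_width: 0.75
clock: 4.2
eef_pos: [614.5, -359.2, 266.2]
tool_rot: [3.141, -0.0, 0.29]
ft_force: [-0.9, 0.5, -3.8]
grip_width: 0.75
```

```bash
python3 -m handwheel '[{"x":7,"y":-30,"z":-20,"ax":0,"ay":0,"az":0,"claw":0.4},{"x":19,"y":-80,"z":-30,"ax":0,"ay":0,"az":0,"claw":0.4},{"x":33,"y":-130,"z":-30,"ax":0,"ay":0,"az":0,"claw":0.4},{"x":46,"y":-180,"z":-30,"ax":0,"ay":0,"az":0,"claw":0.4},{"x":58,"y":-230,"z":-30,"ax":0,"ay":0,"az":0,"claw":0.4},{"x":67,"y":-270,"z":-30,"ax":0,"ay":0,"az":0,"claw":0.4},{"x":72,"y":-291,"z":-30,"ax":0,"ay":0,"az":0,"claw":0.4},{"x":72,"y":-291,"z":-30,"ax":0,"ay":0,"az":0,"claw":0.4},{"x":72,"y":-291,"z":-30,"ax":0,"ay":0,"az":0,"claw":0.4}]' && python3 - <<'E'
from h import *
import pickle
a,m=save('wrist','w3.png');pickle.dump(m,open('w3.pk','wb'));s=sense();print(s['ft_force'],[proj(m,p) for p in ([628,45,104],[584,-173,95])],s['joint_positions'])
E
```

```text
clock: 5.32
eef_pos: [600.3, -61.8, 295.2]
tool_rot: [3.141, 0.001, 0.288]
ft_force: [0.1, -0.2, -3.5]
grip_width: 0.752
[-0.06825567 -0.42142175 -3.85837025] [[np.float64(155.2788543469337), np.float64(129.08763471268148)], [np.float64(389.1632933239076), np.float64(247.54411418331415)]] [ 0.28968779  0.26411689 -0.31469454  1.5809102   0.08444769  1.31072884
 -1.32029763]
```

View pics/w3.png

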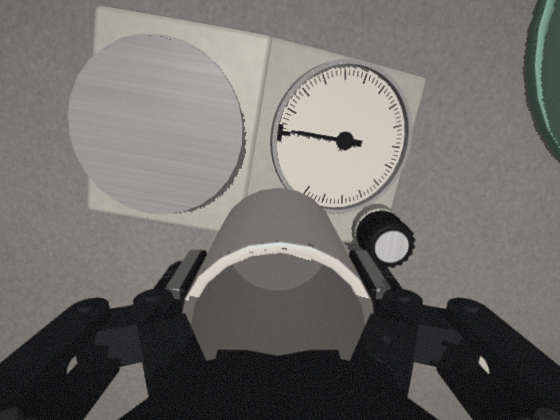

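The platform ellipse is centred at about (156,123), the knob's white cap at (392,246) and the dial centre at (345,140). The pot is held straight and the pointer sits on the zero mark.

```bash
python3 - <<'E'
from h import *
import pickle
m=pickle.load(open('w3.pk','rb'));T=cm('top')
for n,p,q,z in [('plat',(156.5,123),(236,169),104),('knob',(392,246),(327.3,185.8),95),('dial',(345,140.5),(300.6,157.9),66)]:
    print(n,tri([ray(m,*p),ray(T,*q)]).round(1),atz(m,*p,z).round(1),atz(T,*q,z).round(1))
print(sense()['eef_pos'])
E
```

```text
plat [629.7  50.7  83.6] [632.9  45.  104. ] [625.1  46.8 104. ]
knob [ 585.  -173.4   95.1] [ 586.1 -174.9   95. ] [ 583.7 -172.    95. ]
dial [ 660.7 -110.3   57.9] [ 661.4 -109.3   66. ] [ 658.4 -109.5   66. ]
[600.33423314 -61.9872178  295.34656384]
```

```bash
python3 -m handwheel '[{"x":25,"y":-40,"z":0,"ax":0,"ay":0,"az":0,"claw":0.4},{"x":50,"y":-80,"z":0,"ax":0,"ay":0,"az":0,"claw":0.4},{"x":60.5,"y":-94.5,"z":15,"ax":0,"ay":0,"az":0,"claw":0.4},{"x":60.5,"y":-94.5,"z":35,"ax":0,"ay":0,"az":0,"claw":0.4},{"x":60.5,"y":-94.5,"z":55,"ax":0,"ay":0,"az":0,"claw":0.4},{"x":60.5,"y":-94.5,"z":70,"ax":0,"ay":0,"az":0,"claw":0.4},{"x":60.5,"y":-94.5,"z":76,"ax":0,"ay":0,"az":0,"claw":0.4},{"x":60.5,"y":-94.5,"z":76,"ax":0,"ay":0,"az":0,"claw":0.4},{"x":60.5,"y":-94.5,"z":76,"ax":0,"ay":0,"az":0,"claw":0.4}]'; python3 -c "
from h import *
print(sense()['ft_force'])"; python3 -m handwheel '[{"x":0,"y":0,"z":1,"ax":0,"ay":0,"az":0,"claw":0.4},{"x":0,"y":0,"z":2,"ax":0,"ay":0,"az":0,"claw":0.4},{"x":0,"y":0,"z":3,"ax":0,"ay":0,"az":0,"claw":0.4},{"x":0,"y":0,"z":4,"ax":0,"ay":0,"az":0,"claw":0.4},{"x":0,"y":0,"z":5,"ax":0,"ay":0,"az":0,"claw":0.4},{"x":0,"y":0,"z":5,"ax":0,"ay":0,"az":0,"claw":0.4},{"x":0,"y":0,"z":5,"ax":0,"ay":0,"az":0,"claw":0.4}]'; python3 - <<'E'
from h import *
save('wrist','w4.png');save('top','t4.png');save('scene','s4.png');print(sense()['ft_force'])
E
```

```text
clock: 6.5
eef_pos: [631.8, 48.0, 220.8]
tool_rot: [3.141, -0.001, 0.29]
ft_force: [-0.3, -0.6, -3.1]
grip_width: 0.757
[-0.33544562 -0.60113017 -3.14758177]
clock: 7.38
eef_pos: [631.4, 48.0, 214.9]
tool_rot: [-3.142, 0.0, 0.29]
ft_force: [-0.1, -0.2, -3.1]
grip_width: 0.752
[ 0.51494081  0.38328672 -3.6361097 ]
```

```bash
for i in 1 2; do python3 -m handwheel '[{"x":0,"y":0,"z":1,"ax":0,"ay":0,"az":0,"claw":0.4},{"x":0,"y":0,"z":2,"ax":0,"ay":0,"az":0,"claw":0.4},{"x":0,"y":0,"z":2,"ax":0,"ay":0,"az":0,"claw":0.4}]' | egrep 'eef|ft'; done
```

```text
eef_pos: [631.3, 48.0, 212.8]
ft_force: [-0.3, 0.0, -3.0]
eef_pos: [631.4, 48.1, 211.0]
ft_force: [-0.2, 0.2, -3.2]
```

```bash
python3 -m handwheel '[{"x":0,"y":0,"z":1,"ax":0,"ay":0,"az":0,"claw":0.4},{"x":0,"y":0,"z":2,"ax":0,"ay":0,"az":0,"claw":0.4},{"x":0,"y":0,"z":2,"ax":0,"ay":0,"az":0,"claw":0.4}]' | egrep 'eef|ft'; python3 -m handwheel '[{"x":0,"y":0,"z":0.7,"ax":0,"ay":0,"az":0,"claw":0.4},{"x":0,"y":0,"z":1,"ax":0,"ay":0,"az":0,"claw":0.4},{"x":0,"y":0,"z":1,"ax":0,"ay":0,"az":0,"claw":0.4}]' | egrep 'eef|ft';python3 - <<'E'
from h import *
save('top','t4.png');s,_=save('scene','s4.png');
t=cv2.imread('pics/t4.png')[110:220,195:345];s=cv2.imread('pics/s4.png')[170:300,190:350]
cv2.imwrite('pics/c4.png',np.hstack([cv2.resize(t,(400,293),interpolation=2),cv2.resize(s,(361,293),interpolation=2)]))
E
```

```text
eef_pos: [631.5, 48.1, 209.1]
ft_force: [-0.4, -0.2, -0.2]
eef_pos: [631.4, 48.1, 208.0]
ft_force: [-0.8, 0.4, 0.6]
```

View pics/c4.png

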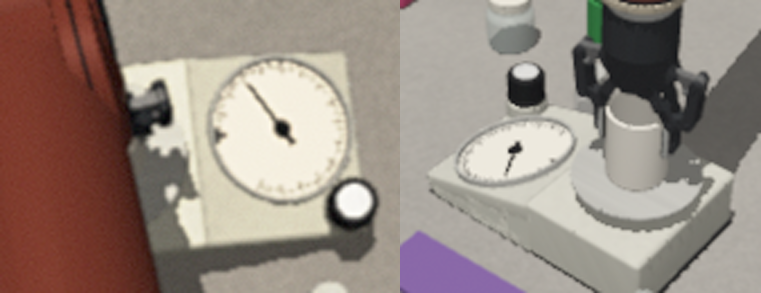

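```bash
python3 -m handwheel '[{"x":0,"y":0,"z":0,"ax":0,"ay":0,"az":0,"claw":0.2},{"x":0,"y":0,"z":0,"ax":0,"ay":0,"az":0,"claw":0.1},{"x":0,"y":0,"z":0,"ax":0,"ay":0,"az":0,"claw":0},{"x":0,"y":0,"z":0,"ax":0,"ay":0,"az":0,"claw":0},{"x":0,"y":0,"z":0,"ax":0,"ay":0,"az":0,"claw":0},{"x":0,"y":0,"z":-15,"ax":0,"ay":0,"az":0,"claw":0},{"x":0,"y":0,"z":-45,"ax":0,"ay":0,"az":0,"claw":0},{"x":0,"y":0,"z":-85,"ax":0,"ay":0,"az":0,"claw":0},{"x":0,"y":0,"z":-110,"ax":0,"ay":0,"az":0,"claw":0},{"x":-30,"y":50,"z":-110,"ax":0,"ay":0,"az":0,"claw":0},{"x":-60,"y":105,"z":-110,"ax":0,"ay":0,"az":0,"claw":0},{"x":-80,"y":135,"z":-110,"ax":0,"ay":0,"az":0,"claw":0},{"x":-80,"y":135,"z":-110,"ax":0,"ay":0,"az":0,"claw":0},{"x":-80,"y":135,"z":-110,"ax":0,"ay":0,"az":0,"claw":0}]' 
python3 - <<'E'
from h import *
import pickle
a,m=save('wrist','w5.png');pickle.dump(m,open('w5.pk','wb'));s=sense();print(s['joint_positions'],[proj(m,p) for p in ([585,-173.5,95],[660,-109.5,66])])
E
```

```text
clock: 10.88
eef_pos: [593.6, -103.2, 318.9]
tool_rot: [-3.141, -0.001, 0.291]
ft_force: [0.2, 0.8, 0.4]
grip_width: 1.0
[ 0.34505395  0.24750625 -0.29756654  1.5522109   0.07289844  1.35200761
 -1.23883728] [[np.float64(344.2550586869687), np.float64(220.16192220325487)], [np.float64(301.94270645579405), np.float64(121.61643501924212)]]
```

View pics/w5.png

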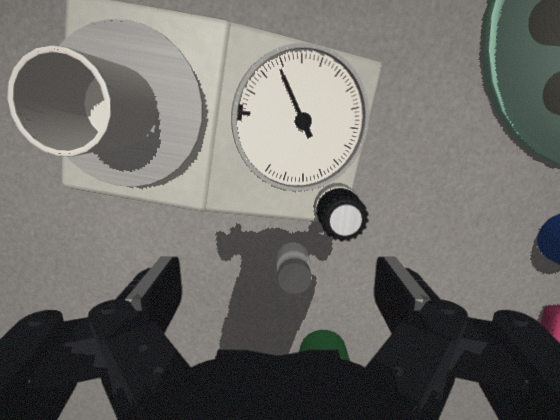

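The pot stands upright on the platform and is released. The pointer tip is at about (281,68), the zero mark at (243,112), the pivot at (303,121) and the knob cap at (346,221).

```bash
cat > dial.py <<'E'
from h import *
import pickle
YAW=None
def plane(yaw):
    y=np.array([-np.sin(yaw),np.cos(yaw),0]);x=np.array([np.cos(yaw),np.sin(yaw),0])
    n=np.cos(.2618)*np.array([0,0,1])-np.sin(.2618)*y
    return x,np.cross(n,x),n   # x right, v up-slope (towards platform), normal
def rect(m,img,C,yaw,s=4,r=75):
    x,v,n=plane(yaw);g=np.arange(-r,r,1/s)
    out=np.zeros((len(g),len(g),2),np.float32)
    U,V=np.meshgrid(g,-g);P=np.array(C)+U[...,None]*x+V[...,None]*v
    c=(P-m['xyz'])@m['rotation'];q=c[...,:2]/c[...,2:];q=q*(1+m['k1']*(q**2).sum(-1,keepdims=True))
    return cv2.remap(img,(q[...,0]*m['fx']+m['cx']).astype(np.float32),(q[...,1]*m['fy']+m['cy']).astype(np.float32),cv2.INTER_CUBIC)
def pt(m,u,v,C,n):
    o,d=ray(m,u,v);return o+d*((np.array(C)-o)@n)/(d@n)
def centre(m,u,v): return atz(m,u,v,C0Z)
C0Z=58
E
python3 - <<'E'
from dial import *
m3=pickle.load(open('w3.pk','rb'));m=pickle.load(open('w5.pk','rb'))
c3=atz(m3,345,140.5,58);t3=atz(m3,282,132,71);d=t3-c3;print('yaw from pointer',np.arctan2(-d[0],d[1]),np.linalg.norm(d))
# house seam edges in w5: line (229,22)-(205,208) is scale x ; top-edge heights 76
a,b=atz(m,229,22,76),atz(m,205,208,76);e=a-b;yaw=np.arctan2(e[1],e[0]);print('yaw from seam',yaw)
C=atz(m,303,121,58);print(C)
im=cv2.imread('pics/w5.png');r=rect(m,im,C,yaw);cv2.imwrite('pics/r5.png',r)
print('knob',atz(m,346.5,221,95),'glit',atz(m,294,279,62),'pot rim',atz(m,59,100,186))
E
```

```text
yaw from pointer 0.14905208490954078 60.80546291171738
yaw from seam 0.11475496299304563
[ 660.92730124 -110.91189487   58.        ]
knob [ 584.82479567 -175.83530752   95.        ] glit [ 496.17459696 -153.13874532   62.        ] pot rim [630.03768836  44.86685146 186.        ]
```

View pics/r5.png

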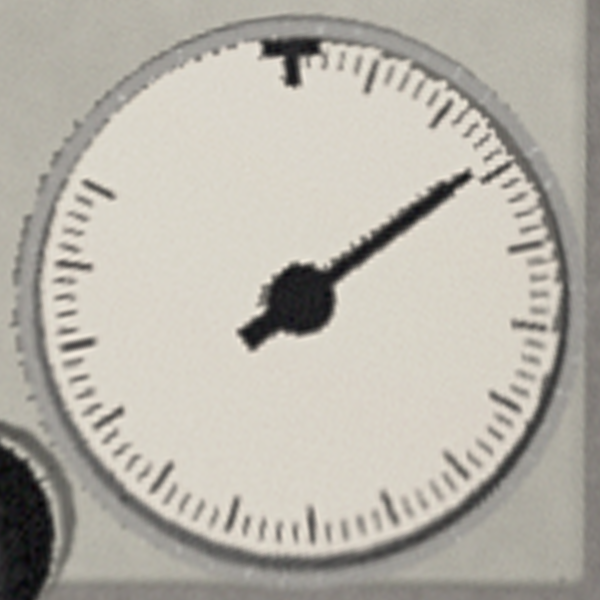

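Pointer is at about 53.3° and the mark at about −2.2°, so the dial needs about 55.5°, or about 1.94 rad of knob clockwise. I pre-rotate counter-clockwise by 0.67 rad, which keeps the jaws off the glitter jar.

```bash
python3 -m handwheel '[{"x":-8,"y":20,"z":0,"ax":0,"ay":0,"az":-0.17,"claw":0.2},{"x":-20,"y":45,"z":20,"ax":0,"ay":0,"az":-0.34,"claw":0.2},{"x":-29,"y":66,"z":50,"ax":0,"ay":0,"az":-0.5,"claw":0.2},{"x":-29,"y":66,"z":90,"ax":0,"ay":0,"az":-0.67,"claw":0.2},{"x":-29,"y":66,"z":109,"ax":0,"ay":0,"az":-0.67,"claw":0.2},{"x":-29,"y":66,"z":109,"ax":0,"ay":0,"az":-0.67,"claw":0.2},{"x":-29,"y":66,"z":109,"ax":0,"ay":0,"az":-0.67,"claw":0.2}]'
python3 - <<'E'
from h import *
a,m=save('wrist','w6.png');s=sense();p=proj(m,[585,-174.7,95]);print(p,s['joint_positions'],s['eef_pos'],s['tool_rot'])
g=a.min(2);k=(g>170).astype(np.uint8);n,l,st,ce=cv2.connectedComponentsWithStats(k)
for i in range(1,n):
    if st[i,4]>200: print(st[i],ce[i],atz(m,*ce[i],95))
E
```

```text
clock: 11.8
eef_pos: [585.4, -175.0, 210.6]
tool_rot: [3.14, -0.001, 0.959]
ft_force: [-0.3, -0.4, -0.9]
grip_width: 0.799
[np.float64(275.35285094344226), np.float64(229.11605433385958)] [ 0.48821949  0.33988961 -0.331208    1.66586345  0.11907004  1.15308113
 -0.48526316] [ 585.37484682 -175.24126781  210.73819215] [ 3.13919519e+00 -9.37731969e-04  9.59039948e-01]
[  211     0   197   164 24756] [306.84423978  72.88754241] [ 649.69631971 -112.08338967   95.        ]
[ 141   87  138  114 4336] [208.80373616 144.06688192] [ 583.46784393 -111.6960652    95.        ]
[290 171  41  26 353] [311.47875354 179.9631728 ] [ 619.45668434 -162.10655214   95.        ]
[ 252  205   49   44 1621] [275.61196792 225.55212832] [ 586.43341332 -172.9345954    95.        ]
```

View pics/w6.png

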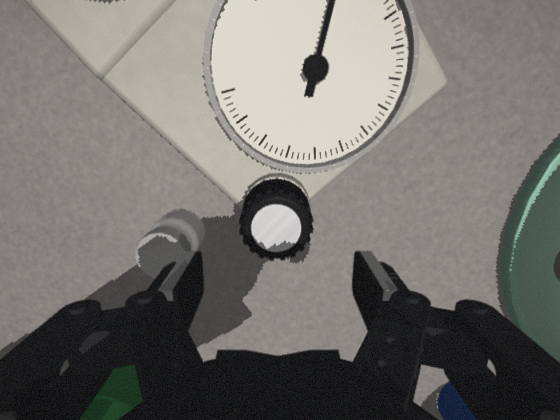

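```bash
python3 -m handwheel '[{"x":0,"y":0,"z":30,"ax":0,"ay":0,"az":0,"claw":0.2},{"x":0,"y":0,"z":60,"ax":0,"ay":0,"az":0,"claw":0.2},{"x":0,"y":0,"z":75,"ax":0,"ay":0,"az":0,"claw":0.2},{"x":0,"y":0,"z":75,"ax":0,"ay":0,"az":0,"claw":0.2},{"x":0,"y":0,"z":75,"ax":0,"ay":0,"az":0,"claw":0.4},{"x":0,"y":0,"z":75,"ax":0,"ay":0,"az":0,"claw":0.58},{"x":0,"y":0,"z":75,"ax":0,"ay":0,"az":0,"claw":0.58},{"x":0,"y":0,"z":75,"ax":0,"ay":0,"az":0,"claw":0.58},{"x":0,"y":0,"z":75,"ax":0,"ay":0,"az":0,"claw":0.58}]' 25
```

```text
clock: 12.98
eef_pos: [584.4, -175.2, 135.6]
tool_rot: [3.141, -0.0, 0.96]
ft_force: [-5.8, 2.6, 7.8]
grip_width: 0.511
```

```bash
python3 -m handwheel '[{"x":0,"y":-1,"z":-1,"ax":0,"ay":0,"az":0.15,"claw":0.58},{"x":0,"y":-1,"z":-1,"ax":0,"ay":0,"az":0.33,"claw":0.58},{"x":0,"y":-1,"z":-1,"ax":0,"ay":0,"az":0.5,"claw":0.58},{"x":0,"y":-1,"z":-1,"ax":0,"ay":0,"az":0.67,"claw":0.58},{"x":0,"y":-1,"z":-1,"ax":0,"ay":0,"az":0.84,"claw":0.58},{"x":0,"y":-1,"z":-1,"ax":0,"ay":0,"az":0.97,"claw":0.58},{"x":0,"y":-1,"z":-1,"ax":0,"ay":0,"az":0.97,"claw":0.58}]' ;python3 -m handwheel '[{"x":0,"y":0,"z":0,"ax":0,"ay":0,"az":0.15,"claw":0.58},{"x":0,"y":0,"z":0,"ax":0,"ay":0,"az":0.33,"claw":0.58},{"x":0,"y":0,"z":0,"ax":0,"ay":0,"az":0.5,"claw":0.58},{"x":0,"y":0,"z":0,"ax":0,"ay":0,"az":0.67,"claw":0.58},{"x":0,"y":0,"z":0,"ax":0,"ay":0,"az":0.84,"claw":0.58},{"x":0,"y":0,"z":0,"ax":0,"ay":0,"az":0.97,"claw":0.58},{"x":0,"y":0,"z":0,"ax":0,"ay":0,"az":0.97,"claw":0.58},{"x":0,"y":0,"z":0,"ax":0,"ay":0,"az":0.97,"claw":0.58}]'
python3 - <<'E'
from dial import *
print(sense()['joint_positions'],sense()['ft_force'])
a,m=save('top','t7.png');C=atz(m,300.6,157.9,58);a2,w=save('wrist','w7.png');print(C,proj(w,[660.9,-110.9,58]))
t=rect(m,a[:,:,::-1],C,.115);r=rect(w,a2[:,:,::-1],[660.9,-110.9,58],.115)
cv2.imwrite('pics/c7.png',cv2.resize(np.hstack([t,r]),(800,400),interpolation=cv2.INTER_AREA))
E
```

```text
clock: 13.85
eef_pos: [583.0, -172.5, 135.7]
tool_rot: [-3.139, 0.002, -0.01]
ft_force: [-7.1, 7.8, 4.8]
grip_width: 0.51
clock: 14.85
eef_pos: [584.4, -169.9, 135.8]
tool_rot: [-3.138, 0.004, -0.976]
ft_force: [-1.6, 14.4, 2.1]
grip_width: 0.507
[ 0.1969089   0.3902357   0.01920462  1.75131194 -0.01526637  1.00100796
 -2.32407643] [-1.58711732 14.37624079  2.14562543]
[ 660.05962241 -109.67082968   58.        ] [np.float64(85.53418529068423), np.float64(269.0726396356686)]
```

View pics/c7.png

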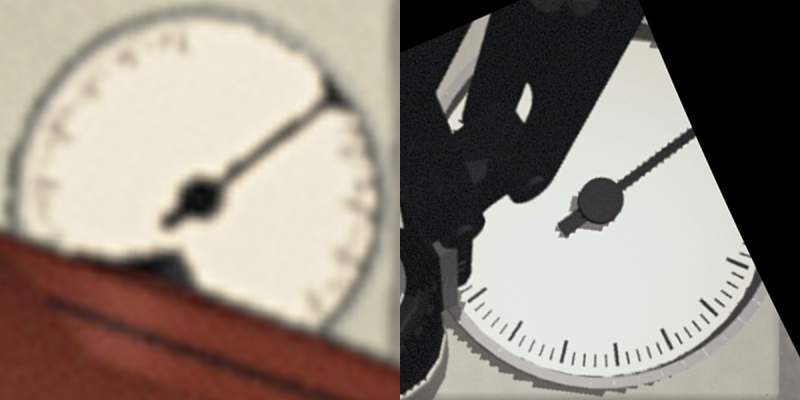

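The mark now sits close to the pointer. I'll relieve the side force, release, retreat and measure from a camera near the dial normal.

```bash
python3 -m handwheel '[{"x":-1.6,"y":-1.1,"z":0,"ax":0,"ay":0,"az":0,"claw":0.58},{"x":-3.2,"y":-2.2,"z":0,"ax":0,"ay":0,"az":0,"claw":0.58},{"x":-3.2,"y":-2.2,"z":0,"ax":0,"ay":0,"az":0,"claw":0.58}]'; python3 -m handwheel '[{"x":0,"y":0,"z":0,"ax":0,"ay":0,"az":0,"claw":0.4},{"x":0,"y":0,"z":0,"ax":0,"ay":0,"az":0,"claw":0.25},{"x":0,"y":0,"z":0,"ax":0,"ay":0,"az":0,"claw":0.2},{"x":0,"y":0,"z":0,"ax":0,"ay":0,"az":0,"claw":0.2},{"x":0,"y":0,"z":-25,"ax":0,"ay":0,"az":0,"claw":0.2},{"x":0,"y":0,"z":-60,"ax":0,"ay":0,"az":0,"claw":0.2},{"x":-12,"y":-35,"z":-60,"ax":0,"ay":0,"az":0,"claw":0.2},{"x":-24,"y":-71,"z":-60,"ax":0,"ay":0,"az":0,"claw":0.2},{"x":-24,"y":-71,"z":-60,"ax":0,"ay":0,"az":0,"claw":0.2},{"x":-24,"y":-71,"z":-60,"ax":0,"ay":0,"az":0,"claw":0.2},{"x":-24,"y":-71,"z":-60,"ax":0,"ay":0,"az":0,"claw":0.2}]'
python3 - <<'E'
from dial import *
a2,w=save('wrist','w8.png');pickle.dump(w,open('w8.pk','wb'));print(proj(w,[660.9,-110.9,58]),sense()['joint_positions'])
r=rect(w,a2[:,:,::-1],[660.9,-110.9,58],.115);cv2.imwrite('pics/r8.png',r)
E
```

```text
clock: 15.32
eef_pos: [584.3, -169.6, 135.8]
tool_rot: [-3.14, 0.001, -0.979]
ft_force: [0.2, 6.7, 1.4]
grip_width: 0.506
clock: 16.7
eef_pos: [628.6, -113.2, 194.9]
tool_rot: [3.141, -0.0, -0.982]
ft_force: [0.7, 0.4, -0.7]
grip_width: 0.8
[np.float64(232.37866428742663), np.float64(199.27397359114315)] [ 1.08539140e-01  3.85632480e-01 -5.34978058e-04  1.62288575e+00
  7.33091366e-04  1.13318849e+00 -2.44507664e+00]
```

View pics/r8.png

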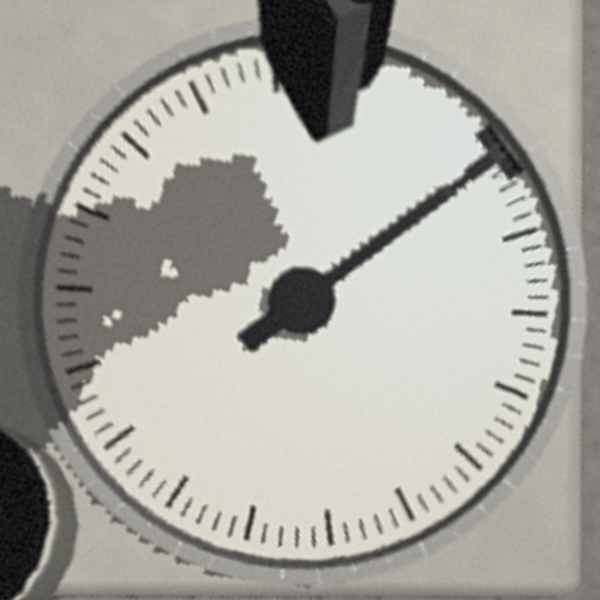

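The rectified view shows the mark at about (500,151), practically at the pointer tip. I'll quantify this with polar profiles.

```bash
cat > ang.py <<'E'
from dial import *
def run(f,pk,lo,hi):
    w=pickle.load(open(pk,'rb'));im=cv2.imread('pics/'+f)
    g=cv2.cvtColor(rect(w,im,[660.9,-110.9,58],.115,s=8),6).astype(np.float32)
    # hub centre
    h=(g<70).astype(np.uint8);h=cv2.erode(h,np.ones((45,45)));hub=np.mean(cv2.findNonZero(h),axis=(0,1))
    A=np.deg2rad(np.arange(lo,hi,.05))
    def prof(c,r):
        return cv2.remap(g,(c[0]+8*r*np.sin(A)).astype(np.float32)[None],(c[1]-8*r*np.cos(A)).astype(np.float32)[None],1)[0]
    def cen(c,r):
        p=prof(c,r);d=np.clip(np.median(p)-30-p,0,None);return np.rad2deg((d*A).sum()/d.sum()) if d.sum()>0 else np.nan
    print('hub',hub/8-75)
    for c in (hub,(600,600),(604,600)):
        print('c',np.array(c)/8-75,'ptr',[round(cen(c,r),2) for r in (15,20,25,30,35,40,44,48,50)],'mark',[round(cen(c,r),2) for r in (55,57,59,60,61,62,63)])
    # graduations: 4 deg comb phase over visible arc, centre candidates
    for c in (hub,(600,600),(604,600)):
        B=np.deg2rad(np.arange(75,260,.1));S=sum(cv2.remap(g,(c[0]+8*r*np.sin(B)).astype(np.float32)[None],(c[1]-8*r*np.cos(B)).astype(np.float32)[None],1)[0] for r in (59,60,61))
        S=S-cv2.GaussianBlur(S[None],(0,0),30)[0]
        print('comb',[round(-np.rad2deg(np.angle((-S[k]*np.exp(-1j*90*B[k])).sum()))/90%4,2) for k in (slice(0,450),slice(450,900),slice(900,1350),slice(1350,1800))])
E
python3 -c "
from ang import *
run('w8.png','w8.pk',40,66)
run('w5.png','w5.pk',40,66)"
```

```text
hub [-26.85484844 -10.86604533]
c [-26.85484844 -10.86604533] ptr [nan, nan, np.float64(43.31), nan, nan, nan, np.float64(43.82), np.float64(44.22), np.float64(44.57)] mark [np.float64(43.68), np.float64(42.91), np.float64(42.52), np.float64(42.78), np.float64(43.04), np.float64(42.99), np.float64(42.88)]
c [0. 0.] ptr [np.float64(53.86), np.float64(53.89), np.float64(53.48), np.float64(53.5), np.float64(53.47), np.float64(53.57), np.float64(53.36), np.float64(53.63), np.float64(54.0)] mark [np.float64(53.42), np.float64(54.28), np.float64(54.37), np.float64(53.54), np.float64(53.45), np.float64(53.63), np.float64(54.27)]
c [0.5 0. ] ptr [np.float64(52.7), np.float64(52.88), np.float64(52.88), np.float64(53.11), np.float64(52.88), np.float64(53.12), np.float64(52.95), np.float64(53.17), np.float64(53.4)] mark [np.float64(53.08), np.float64(54.67), np.float64(54.06), np.float64(53.16), np.float64(53.66), np.float64(53.79), np.float64(54.34)]
comb [np.float64(1.97), np.float64(0.22), np.float64(0.63), np.float64(2.77)]
comb [np.float64(1.18), np.float64(0.93), np.float64(0.81), np.floa
[... 534 characters left out ...]
1)] mark [np.float64(56.81), np.float64(56.83), np.float64(54.96), np.float64(54.43), np.float64(54.53), np.float64(53.24), np.float64(51.85)]
c [0.5 0. ] ptr [np.float64(50.76), np.float64(51.56), np.float64(51.62), np.float64(51.97), np.float64(52.11), np.float64(52.53), np.float64(52.31), np.float64(52.66), np.float64(52.73)] mark [np.float64(56.64), np.float64(56.66), np.float64(54.37), np.float64(54.57), np.float64(53.82), np.float64(51.83), np.float64(52.82)]
comb [np.float64(3.92), np.float64(0.81), np.float64(0.0), np.float64(0.0)]
comb [np.float64(0.54), np.float64(0.61), np.float64(1.37), np.float64(2.2)]
comb [np.float64(0.62), np.float64(0.97), np.float64(1.82), np.float64(2.48)]
```

Fitted to the graduation comb, the mark is at 53.25°. The pointer is at about 53.0°, so they agree to about 0.2° (0.2 mm). I'll retreat upward and do one last overall check.

```bash
python3 -m handwheel '[{"x":0,"y":0,"z":-50,"ax":0,"ay":0,"az":0,"claw":0},{"x":20,"y":40,"z":-100,"ax":0,"ay":0,"az":0,"claw":0},{"x":50,"y":80,"z":-120,"ax":0,"ay":0,"az":0,"claw":0},{"x":80,"y":120,"z":-120,"ax":0,"ay":0,"az":0,"claw":0},{"x":100,"y":150,"z":-120,"ax":0,"ay":0,"az":0,"claw":0},{"x":100,"y":150,"z":-120,"ax":0,"ay":0,"az":0,"claw":0},{"x":100,"y":150,"z":-120,"ax":0,"ay":0,"az":0,"claw":0}]'; python3 - <<'E'
from h import *
save('top','t9.png');save('scene','s9.png')
i=np.hstack([cv2.imread('pics/t9.png'),cv2.imread('pics/s9.png')]);cv2.imwrite('pics/f.png',cv2.resize(i,(800,300),interpolation=3))
E
```

```text
clock: 17.62
eef_pos: [560.3, -278.0, 314.9]
tool_rot: [-3.141, 0.0, -0.98]
ft_force: [0.3, -0.1, 0.4]
grip_width: 0.998
```

View pics/f.png

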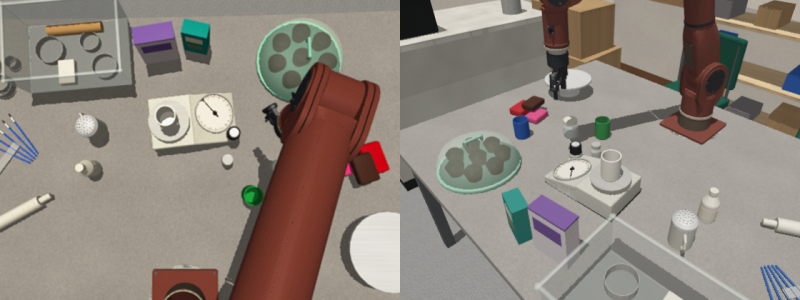

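The pot stands upright on the platform at (167,117), the mark is at the pointer, and all bystanders are in place. The arm is clear of everything.

```bash
python3 -c "
from bench import sign_off
print(sign_off())"
```

```text
the job is handed in; nothing more can be done
None
```

I set the white pot upright on the scale's platform and released it. I then turned the zero knob about 1.94 rad clockwise, released it, moved the arm clear and handed the job in at about 18 s.

- **Zero setting:** in a close view along the dial's axis, taken after the knob was released, the zero mark measured 53.25° and the pointer about 53.0°. That is about 0.2 mm at the tip, within measuring error.
- **Weaker readings:** measuring the mark's T-shape directly was noisy, giving 53 to 54.5°. I relied on the fit to the fine graduations, which was steady to about 0.1°. The automatic hub-finding step failed, so I took the dial centre from that fit.
- **Forces:** the wrist force reached about 14 N sideways while turning the knob, probably because the grip was a few millimetres off centre. I eased it to about 7 N before letting go.
- **Rest of the scene:** the last pictures showed the pot upright near the platform's centre, and the shaker, bottle, two jars and the blue and green look-alikes standing. I judged their places by eye and did not measure them again.

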